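# Line up a gate hinge in its welding fixture and hold the pin through both barrels

## Task

Slide the hinge strap on its carriage fully home against the fixture's stop so that the two hinge barrels line up, then take the longest of the three pins from the wooden block and thread it down from above, without forcing it, through the upper barrel and then the lower one. The pin has no head, so finish with the program still holding it there for tacking, square in both barrels with about a centimetre of it showing below the lower barrel. Leave the carriage home and the other pins and loose things on the bench where they are.

Things in the scene. Friction and masses are not known exactly. Their poses are not given: they have to be found in the camera images.
- jig: fixed welding fixture: dark steel base plate 110 x 350 x 10 mm (own x, y, z; y -255 to +95). Origin on the table on the barrels' common axis, z up. An angle plate at y = +60..72 mm (70 mm wide, top 125 mm above the table) carries the lower barrel. The carriage slides along y between two rails on the -y side; a stop block at y = -83..-67 mm, 34 mm high, ends its travel
- carriage (a joint): position of the sliding carriage in m: 0 = fully home against the stop, barrels in line; up to 0.07 = drawn back along the fixture's -y. It drags with about 5 N of friction and stays where it is left. Push it along the fixture's +y to take it home.
- cheeks_top (a point): top centre of the carriage's upright aluminium clamping cheeks: 30 mm wide (fixture x) by 30 mm (fixture y), top 150 mm above the table, sides free down to 40 mm; at fixture y = -135 mm when home. A 6 mm thick steel strap, 115-145 mm above the table, runs out of it along y: 25 mm behind, and forward to the upper barrel. Can be pinched from above across fixture x
- upper_top (a point): centre of the top mouth of the upper hinge barrel, 145 mm above the table; the barrel moves with the carriage; steel tube 26 mm outside, 14.5 mm bore, 30 mm long, vertical, mouth countersunk to 20.5 mm; z up
- upper_bottom (a point): centre of the lower end of the upper barrel, 115 mm above the table
- lower_top (a point): centre of the top mouth of the lower hinge barrel, 85 mm above the table, fixed on the fixture, same tube, bore, length and countersink as the upper one
- lower_bottom (a point): centre of the lower end of the lower barrel, 55 mm above the table; the base plate's top is 45 mm below it; z up
- pin_block: fixed drilled wooden block 190 x 60 x 40 mm (its own x by y by z), origin under its centre; three upright blind holes of 14 mm at x = -60, 0, +60 mm, 30 mm deep, a pin in each in any order
- long_pin: the wanted hinge pin: plain straight steel rod without head, 12 mm thick, 160 mm long, about 0.14 kg, standing upright in the block with its foot 10 mm above the table (top at 170 mm); origin at the centre of its lower end, z along the rod to its top
- long_pin_top (a point): centre of the long pin's upper end
- magnet: triangular welding magnet lying flat, 18 mm thick, bystander
- scissors: scissors with black handles lying flat, about 190 mm long, bystander
- marker: black felt marker lying flat, 140 mm long, bystander
- tape: tape measure in a black case, 72 x 36 x 66 mm, bystander
- hammer: hammer lying flat, bystander
- middle_pin: shorter pin, 12 mm thick, 100 mm long, standing in the block, not wanted; origin at the centre of its lower end
- short_pin: shortest pin, 12 mm thick, 70 mm long, standing in the block, not wanted; origin at the centre of its lower end

How it is judged:
By the outcome, as a careful person would: the job done as asked, in the order asked, and still so for the second after the job is handed in, while the arm keeps its last pose, push and grip.
It also fails if it takes over 59 s, if anything falls off the work surface, if the arm or the gripper's body presses on something with over 40 N, if the wrist force passes 120 N, or if a joint passes its speed limit or range.

## Robot

A 6-joint arm with a two-finger parallel gripper is mounted at the origin on the work surface. World frame = base frame: x ahead of the robot, y to its left, z up, the work surface at z = 0. Lengths are in m, angles in rad, forces in N, time in s.
With the tool pointing down it reaches from about 0.35 to 0.975 m from the base axis. Payload 4.9 kg.
Tool frame: the origin (TCP) lies on the centre line of the jaws, within the pads' length; the fingertips stand 22 mm ahead of it and the grasp point (between the pads) lies 3 mm ahead of it (manip.tcp_to_tips is the distance from the TCP to the fingertips, in m); z points along the fingers, x is the direction in which the jaws open and shut, and the axes are right-handed (so a half turn about z gives the same grasp; the last joint's range is limited). The gripper opens to 85 mm and grips with 20 to 120 N. Pads are 22 mm wide; open, the fingers measure 114 mm over their backs; the gripper's body (76 mm by 85 mm) begins 54 mm behind the grasp point. The pads swing forward as they close: fully open they stand 13 mm farther back than shut.
Start: joints at [-1.296, 0.053, 1.613, -0, 1.476, -0.119], TCP at [0.24, -0.577, 0.253] pointing down, gripper open.
Joint ranges: [-3.01, 3.01], [-1.01, 2.22], [0.06, 2.58], [-1.02, 4.17], [0.09, 2.62], [-3.14, 3.14]. Speed limits (rad/s): [2.57, 2.57, 3.14, 3.14, 3.14, 3.14].

## Interface

Orientations are given as a unit quaternion [w, x, y, z].
In Python, from plant import manip gives the robot as it stands.
- The arm moves only by the shell command python3 -m pendant 'ROWS'. ROWS is a JSON object of lists of equal length, an entry for each row: "linear": the shift along the tool's x, y, z in cm, a list of three; "rotation": the turn, a rotation vector about the tool's x, y, z in degrees, a list of three; "grip": the closure, from 0 (fully open) to 1 (shut). A call has exactly 10 rows; each row is the pose to reach, as a shift and turn from the pose commanded when the call began, along the tool's axes at that moment; what a row does not reach only later rows make up. A row lasts 1/12 s, in which the tool goes at most 41.7 mm and 7.16 degrees, less where a joint would pass 70% of its speed; a pose out of reach is approached as far as the arm can. A call with a gripper value outside its range is refused whole. The fingers move at their own pace and stop on an object; the grip force is fixed at half the most. Time passes only in rows, so rows that repeat a pose let the fingers close, or fill a call up. It gives the time, the measured TCP pose, the force and the opening at its end, in the units of the state.
- manip.state(): the state, without advancing time (a new reading comes with each control period).
- manip.grab_frame(name): name is "scene" or "top" or "wrist"; returns the picture (480x640x3 uint8, red, green, blue); there is no depth.
- manip.calibration(name): a dict with "fx", "fy", "cx", "cy" (pixels), "k1" (the pictures are not rectified: a ray, as slopes to the right and down, at radius r is drawn at 1 + k1 r^2 times it, then the intrinsics apply), "cam_to_world" (4x4, takes a point from camera to world coordinates). Camera axes: x right, y up, looking along -z (the intrinsics and any distortion apply to the point x, -y, -z); pixel columns grow to the right and rows downward; lengths in m; the calibration is good to about 2 mm. A picture is of the moment at which its call begins: read the wrist's pose just before it. calibration takes no time and is no camera call; for the wrist camera it gives the pose at the moment of the call.
- manip.job_done(): hands the job in, once; it reports no verdict.
The state is a dict: "time": time; "joint_pos": joint angles; "joint_vel": joint speeds; "joint_efforts": joint torques, N m; "tool_pos": TCP position; "tool_rot": TCP orientation; "contact_force": force on the tool from outside, world axes, zero at the start; "ft_torque": the same for the moment, N m; "gripper_width": opening from 0.0 (shut) to 1.0 (fully open).
Only numpy, scipy, OpenCV 4.12 (cv2) and the standard library are available. Lean on these libraries where they do the work, as an engineer would, in place of code of your own. Each camera call takes 0.05 s, during which the arm holds its last target. There are 200 camera calls.

## Working session

There is one attempt and no reset: what is moved stays moved. The work goes in short steps, Python scripts to look and compute and a shell command to move; the robot and the scene stay as the last step left them, time stands still between calls to the robot, and variables do not carry over. Pictures are saved under pics/ and viewed, about 8 in all and at most 12, crops included, and the job is handed in when it is done.

```bash
mkdir -p pics; ls; python3 - <<'E'
from plant import manip
import cv2,json,numpy as np
for n in("scene","top"):
    cv2.imwrite(f"pics/{n}0.png",manip.grab_frame(n)[:,:,::-1])
    c=manip.calibration(n);print(n,{k:np.round(v,4).tolist() for k,v in c.items()})
print(manip.state(),manip.tcp_to_tips)
E
```

```text
pics
scene {'fx': 554.7255, 'fy': 554.7255, 'cx': 317.1976, 'cy': 237.0785, 'k1': 0.0434, 'cam_to_world': [[-0.7533, -0.5469, 0.3653, 0.9065], [0.6577, -0.6228, 0.4237, 0.424], [-0.0042, 0.5595, 0.8288, 0.9107], [0.0, 0.0, 0.0, 1.0]]}
top {'fx': 517.1346, 'fy': 517.1346, 'cx': 309.6277, 'cy': 246.1098, 'k1': 0.0507, 'cam_to_world': [[0.0069, 0.9996, -0.0266, 0.5252], [-0.9997, 0.0062, -0.0253, 0.0173], [-0.0252, 0.0268, 0.9993, 1.1676], [0.0, 0.0, 0.0, 1.0]]}
{'time': 0.1, 'joint_pos': array([-1.29603654e+00,  5.33073018e-02,  1.61413653e+00,  3.45117227e-05,
        1.47597803e+00, -1.19024454e-01]), 'joint_vel': array([-0.00105124, -0.00237546, -0.00290262,  0.00221576, -0.00016567,
        0.00102883]), 'joint_efforts': array([ 2.34083036e-04, -3.94910073e+01, -3.71360385e+01, -1.69162809e-04,
        3.92976362e-03,  6.71851950e-06]), 'tool_pos': array([ 0.23965936, -0.57667492,  0.25218775]), 'tool_rot': array([-6.07509178e-04,  8.31769667e-01, -5.55120153e-01, -6.83906908e-04]), 'contact_force': array([-0.03588113,  0.02865464, -0.2118909 ]), 'ft_torque': array([-0.03007604, -0.01590787,  0.01407843]), 'gripper_width': 0.9988243475260185} 0.022
```

View pics/scene0.png

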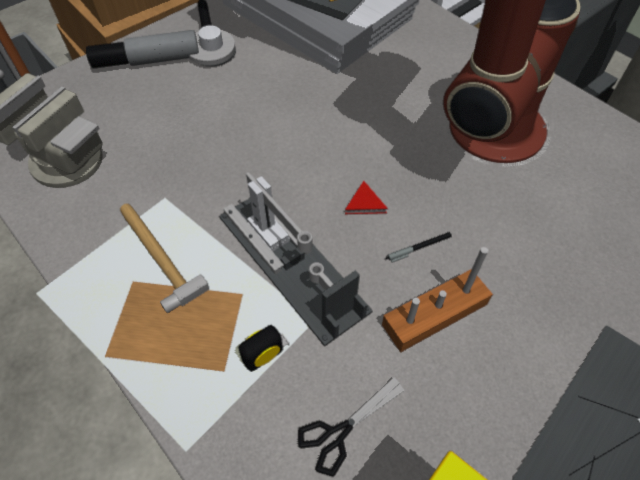

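View pics/top0.png

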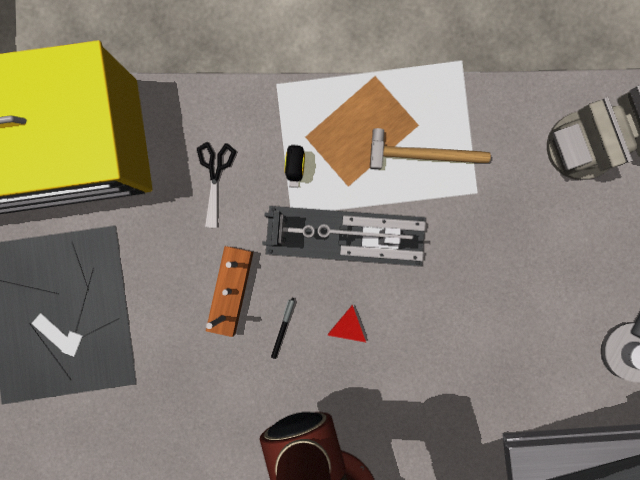

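The scene view shows the jig at about (300,265) and the block with the long pin at (483,250). In the top view the jig spans (265–427, 205–265), with barrels at (308,231) and (323,231), and the block is at (229,291). I'll enlarge both.

```bash
python3 - <<'E'
import cv2,numpy as np
t=cv2.imread("pics/top0.png");s=cv2.imread("pics/scene0.png")
a=cv2.resize(t[200:272,258:438],None,fx=4.4,fy=4.4,interpolation=cv2.INTER_CUBIC)
b=cv2.resize(t[240:340,200:260],None,fx=2.8,fy=2.8,interpolation=cv2.INTER_CUBIC)
c=cv2.resize(s[170:350,215:500],None,fx=1.0,fy=1.0)
c=cv2.resize(s[240:352,376:500],None,fx=2.5,fy=2.5,interpolation=cv2.INTER_CUBIC)
d=cv2.resize(s[170:350,215:375],None,fx=1.55,fy=1.55,interpolation=cv2.INTER_CUBIC)
m=np.zeros((600,800,3),np.uint8)
m[:a.shape[0],:a.shape[1]]=a
m[318:318+280,:168]=b
m[318:318+280,180:180+310]=c
m[318:318+279,500:500+248]=d
cv2.imwrite("pics/m.png",m)
E
```

```text
(no output)
```

View pics/m.png

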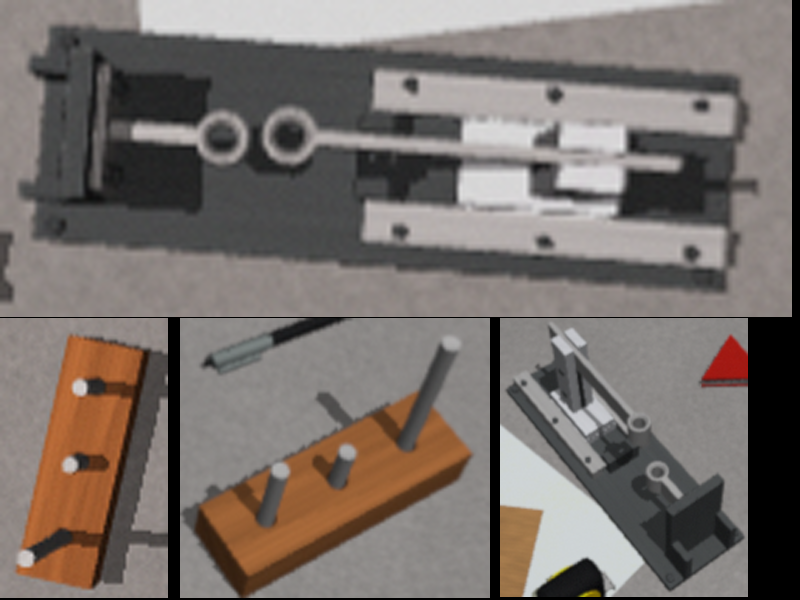

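The crops show the lower barrel mouth at (222,137), the upper at (290,137) and the cheeks' top at (592,158). The plate corners are also clear. The long pin's top is at (26,558) in the top crop and (450,345) in the scene crop.

```bash
cat > h.py <<'E'
import numpy as np,cv2
from plant import manip
from scipy.spatial.transform import Rotation as R
def ray(cal,p):
    q=np.array([(p[0]-cal["cx"])/cal["fx"],(p[1]-cal["cy"])/cal["fy"]]);u=q.copy()
    for _ in range(20): u=q/(1+cal["k1"]*(u@u))
    T=np.array(cal["cam_to_world"]);return T[:3,3],T[:3,:3]@[u[0],-u[1],-1]
def atz(cal,p,z):
    o,d=ray(cal,p);return o+d*(z-o[2])/d[2]
def proj(cal,P):
    T=np.array(cal["cam_to_world"]);c=T[:3,:3].T@(np.array(P)-T[:3,3]);u=np.array([c[0],-c[1]])/-c[2]
    u=u*(1+cal["k1"]*(u@u));return u*[cal["fx"],cal["fy"]]+[cal["cx"],cal["cy"]]
def tool(s=None):
    s=s or manip.state();q=s["tool_rot"];return s["tool_pos"],R.from_quat(np.r_[q[1:],q[0]])
def delta(target,s=None):
    p,r=tool(s);return r.inv().apply(np.array(target)-p)*100
def rotto(xaxis,s=None):
    """rotation vector (deg, tool axes) to point down with jaw axis along +-xaxis (world xy)"""
    p,r=tool(s);best=None
    for sg in(1,-1):
        x=np.r_[np.array(xaxis[:2])*sg,0];x/=np.linalg.norm(x);z=np.array([0,0,-1.]);M=np.c_[x,np.cross(z,x),z]
        v=(r.inv()*R.from_matrix(M)).as_rotvec(degrees=True)
        if best is None or np.linalg.norm(v)<np.linalg.norm(best):best=v
    return best
E
python3 - <<'E'
from h import *
np.set_printoptions(precision=4,suppress=True)
t=manip.calibration("top");s=manip.calibration("scene")
A=lambda x,y:((x+.5)/4.4-.5+258,(y+.5)/4.4-.5+200)
B=lambda x,y:((x+.5)/2.8-.5+200,(y-318+.5)/2.8-.5+240)
C=lambda x,y:((x-180+.5)/2.5-.5+376,(y-318+.5)/2.5-.5+240)
D=lambda x,y:((x-500+.5)/1.55-.5+215,(y-318+.5)/1.55-.5+170)
cs=[atz(t,A(*p),.01)[:2] for p in((52,27),(37,240),(738,75),(722,290))];cs=np.array(cs);print("corners",cs)
print("edges",np.linalg.norm(cs[0]-cs[1]),np.linalg.norm(cs[0]-cs[2]))
# jig fit: own coords LT: x=+-55,y=95
yd=(cs[0]+cs[1]-cs[2]-cs[3]);yd/=np.linalg.norm(yd);xd=np.array([yd[1],-yd[0]])
org=cs.mean(0)+yd*.080
print("ydir",yd,"org",org)
for n,p,z in(("low",(222,137),.085),("up",(290,137),.145),("cheek",(592,158),.15)):
    w=atz(t,A(*p),z)[:2];print(n,w,"jig",(w-org)@xd,(w-org)@yd)
for n,p,z in(("low",(656,470),.085),("up",(639,423),.145)):
    w=atz(s,D(*p),z)[:2];print("scene",n,w,"jig",(w-org)@xd,(w-org)@yd)
for n,p,z in(("long",(26,558),.17),("short",(69,465),.08),("mid",(80,387),.11)):
    print(n,atz(t,B(*p),z)[:2])
for n,p,z in(("long",(450,345),.17),("short",(346,452),.08),("mid",(280,470),.11)):
    print("scene",n,atz(s,C(*p),z)[:2])
print(tool()[1].as_matrix())
E
```

```text
corners [[ 0.6462  0.1377]
 [ 0.5374  0.1444]
 [ 0.6232 -0.2104]
 [ 0.5145 -0.2025]]
edges 0.10906306351523302 0.3488411207646862
ydir [0.0659 0.9978] org [0.5856 0.0471]
low [0.5862 0.0483] jig 0.0005695371566052219 0.0011989535847807549
up [0.583 0.016] jig -0.0005075556426750388 -0.031252054291333264
cheek [ 0.5741 -0.1185] jig -0.0005670502217729642 -0.16602821550735458
scene low [0.5871 0.0484] jig 0.0014562337690919886 0.0013641702474288795
scene up [0.5855 0.0194] jig 0.0017843272757089494 -0.027698850167768744
long [0.3978 0.2355]
short [0.4561 0.2238]
mid [0.515  0.2108]
scene long [0.3996 0.2378]
scene short [0.4574 0.2243]
scene mid [0.5154 0.2124]
[[ 0.3837 -0.9235 -0.0005]
 [-0.9235 -0.3837  0.0018]
 [-0.0018 -0.0003 -1.    ]]
```

```bash
python3 - <<'E'
from h import *
np.set_printoptions(precision=3,suppress=True)
print(delta([.5745,-.1185,.23]),rotto([.9978,-.0659]))
E
```

```text
[-29.46  -48.5     2.284] [ -0.071   0.085 -63.659]
```

```bash
python3 -m pendant '{"linear":[[-29.5,-48.5,1],[-29.5,-48.5,1],[-29.5,-48.5,1],[-29.5,-48.5,1],[-29.5,-48.5,1],[-29.5,-48.5,1],[-29.5,-48.5,1],[-29.5,-48.5,1],[-29.5,-48.5,1],[-29.5,-48.5,1]],"rotation":[[0,0,-63.7],[0,0,-63.7],[0,0,-63.7],[0,0,-63.7],[0,0,-63.7],[0,0,-63.7],[0,0,-63.7],[0,0,-63.7],[0,0,-63.7],[0,0,-63.7]],"grip":[0,0,0,0,0,0,0,0,0,0]}'; python3 - <<'E'
from h import *
np.set_printoptions(precision=3,suppress=True)
print(delta([.5745,-.1185,.23]),rotto([.9978,-.0659]))
E
```

```text
time: 0.93
tool_pos: [0.486, -0.2386, 0.2456]
tool_rot: [-0.0, 1.0, -0.031, -0.0]
contact_force: [0.8, 0.4, 0.7]
gripper_width: 1.002
[  8.092 -12.533   1.559] [-0.006  0.014  0.253]
```

```bash
python3 -m pendant '{"linear":[[8.1,-12.5,0],[8.1,-12.5,0],[8.1,-12.5,0],[8.1,-12.5,0],[8.1,-12.5,0],[8.1,-12.5,0],[8.1,-12.5,0],[8.1,-12.5,0],[8.1,-12.5,0],[8.1,-12.5,0]],"rotation":[[0,0,0],[0,0,0],[0,0,0],[0,0,0],[0,0,0],[0,0,0],[0,0,0],[0,0,0],[0,0,0],[0,0,0]],"grip":[0,0,0,0,0,0,0,0,0,0]}'; python3 - <<'E'
from h import *
np.set_printoptions(precision=3,suppress=True)
print(delta([.5745,-.1185,.23]),rotto([.9978,-.0659]))
cal=manip.calibration("wrist")
im=manip.grab_frame("wrist")[:,:,::-1];cv2.imwrite("pics/w1.png",im)
print({k:np.round(v,4).tolist() for k,v in cal.items()})
yd=np.array([.0659,.9978]);o=np.array([.5858,.0475])
for n,y,z in(("cheek",-.165,.15),("up",-.030,.145),("low",0,.085)):
    print(n,proj(cal,np.r_[o+yd*y,z]))
E
```

```text
time: 1.77
tool_pos: [0.5739, -0.1222, 0.246]
tool_rot: [0.0, 0.999, -0.033, 0.0]
contact_force: [0.1, 0.1, 0.4]
gripper_width: 0.998
[ 0.034 -0.374  1.599] [ 0.005 -0.001 -0.058]
{'fx': 352.8981, 'fy': 352.8981, 'cx': 315.3875, 'cy': 244.0451, 'k1': -0.0619, 'cam_to_world': [[0.9978, 0.063, 0.021, 0.579], [-0.0664, 0.9499, 0.3054, -0.0447], [-0.0007, -0.3061, 0.952, 0.3679], [0.0, 0.0, 0.0, 1.0]]}
cheek [316.768 247.639]
up [316.866  16.902]
low [316.607  -3.385]
```

View pics/w1.png

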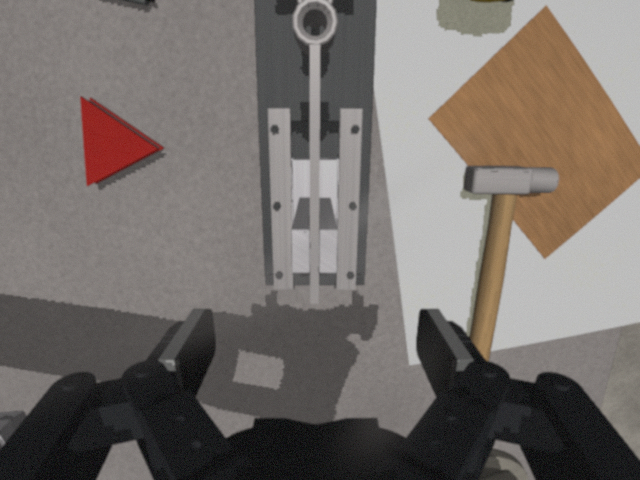

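The wrist view shows the upper barrel mouth at (315,21) and the cheeks centred on (315,251), within about 1.5 mm of prediction.

```bash
python3 - <<'E'
from h import *
np.set_printoptions(precision=4,suppress=True)
cal=manip.calibration("wrist")
c=atz(cal,(315,251),.15);u=atz(cal,(315,21),.145);print(c,u,c-u)
c[2]=.128;print(delta(c))
E
```

```text
[ 0.5737 -0.1193  0.15  ] [0.5827 0.0157 0.145 ] [-0.009  -0.1349  0.005 ]
[-0.0474 -0.2822 11.8033]
```

```bash
python3 -m pendant '{"linear":[[0,-0.2,3],[0,-0.2,6],[0,-0.2,9],[0,-0.2,11.8],[0,-0.2,11.8],[0,-0.2,11.8],[0,-0.2,11.8],[0,-0.2,11.8],[0,-0.2,11.8],[0,-0.2,11.8]],"rotation":[[0,0,0],[0,0,0],[0,0,0],[0,0,0],[0,0,0],[0,0,0],[0,0,0],[0,0,0],[0,0,0],[0,0,0]],"grip":[0,0,0,0,0,0.5,0.8,0.8,0.8,0.8]}'; python3 - <<'E'
from h import *
s=manip.state();print(s["contact_force"],s["ft_torque"],s["gripper_width"],s["tool_pos"])
E
```

```text
time: 2.65
tool_pos: [0.5732, -0.1196, 0.1306]
tool_rot: [0.0, 0.999, -0.033, -0.003]
contact_force: [-10.7, -2.0, 14.9]
gripper_width: 0.348
[-10.66321036  -2.03280747  14.90144569] [-0.26581377  1.00507025 -0.19203756] 0.3476417501782836 [ 0.57320018 -0.11955601  0.13063774]
```

```bash
python3 -m pendant '{"linear":[[-0.1,0,-0.2],[-0.1,-0.5,-0.2],[-0.1,-1,-0.2],[-0.1,-1.5,-0.2],[-0.1,-2,-0.2],[-0.1,-2.5,-0.2],[-0.1,-2.8,-0.2],[-0.1,-3.1,-0.2],[-0.1,-3.1,-0.2],[-0.1,-3.1,-0.2]],"rotation":[[0,0,0],[0,0,0],[0,0,0],[0,0,0],[0,0,0],[0,0,0],[0,0,0],[0,0,0],[0,0,0],[0,0,0]],"grip":[0.8,0.8,0.8,0.8,0.8,0.8,0.8,0.8,0.8,0.8]}'; python3 - <<'E'
from h import *
s=manip.state();print(s["contact_force"],s["ft_torque"],s["gripper_width"],s["tool_pos"])
E
```

```text
time: 3.48
tool_pos: [0.5753, -0.0885, 0.1307]
tool_rot: [0.0, 0.999, -0.033, -0.0]
contact_force: [-3.2, -2.5, 2.5]
gripper_width: 0.346
[-3.19946729 -2.46602072  2.52533728] [-0.38957209  1.28713702 -0.21486661] 0.34551170551313276 [ 0.57533699 -0.0885174   0.13071222]
```

```bash
python3 -m pendant '{"linear":[[0,-0.1,0],[0,-0.2,0],[0,-0.3,0],[0,-0.4,0],[0,-0.5,0],[0,-0.5,0],[0,-0.5,0],[0,-0.5,0],[0,-0.5,0],[0,-0.5,0]],"rotation":[[0,0,0],[0,0,0],[0,0,0],[0,0,0],[0,0,0],[0,0,0],[0,0,0],[0,0,0],[0,0,0],[0,0,0]],"grip":[0.8,0.8,0.8,0.8,0.8,0.8,0.8,0.8,0.8,0.8]}'
```

```text
time: 4.32
tool_pos: [0.5755, -0.0871, 0.1307]
tool_rot: [0.004, 0.999, -0.033, -0.0]
contact_force: [-4.3, -15.6, 0.5]
gripper_width: 0.344
```

```bash
python3 -m pendant '{"linear":[[0,0.2,0],[0,0.3,0],[0,0.3,0],[0,0.3,0],[0,0.3,0],[0,0.3,-1],[0,0.3,-4],[0,0.3,-8],[0,0.3,-12],[0,0.3,-16]],"rotation":[[0,0,0],[0,0,0],[0,0,0],[0,0,0],[0,0,0],[0,0,0],[0,0,0],[0,0,0],[0,0,0],[0,0,0]],"grip":[0.8,0.8,0.6,0.3,0,0,0,0,0,0]}';python3 - <<'E'
from h import *
np.set_printoptions(precision=3,suppress=True)
print(delta([.5845,-.012,.28]))
E
```

```text
time: 5.15
tool_pos: [0.5756, -0.0856, 0.2925]
tool_rot: [-0.0, 0.999, -0.032, 0.001]
contact_force: [1.4, -0.5, -0.6]
gripper_width: 0.998
[ 0.413 -7.404  1.251]
```

```bash
python3 -c "
from h import *
print(delta([.3983,.2366,.26]))"
```

```text
[-19.77204832 -31.01203513   3.24090826]
```

```bash
python3 -m pendant '{"linear":[[-19.8,-31,0],[-19.8,-31,0],[-19.8,-31,0],[-19.8,-31,0],[-19.8,-31,0],[-19.8,-31,0],[-19.8,-31,0],[-19.8,-31,0],[-19.8,-31,0],[-19.8,-31,0]],"rotation":[[0,0,0],[0,0,0],[0,0,0],[0,0,0],[0,0,0],[0,0,0],[0,0,0],[0,0,0],[0,0,0],[0,0,0]],"grip":[0,0,0,0,0,0,0,0,0,0]}';python3 - <<'E'
from h import *
np.set_printoptions(precision=3,suppress=True)
print(delta([.3983,.2366,.27]))
E
```

```text
time: 5.98
tool_pos: [0.3955, 0.2407, 0.2912]
tool_rot: [-0.002, 1.0, -0.029, 0.0]
contact_force: [-0.4, -0.8, -0.4]
gripper_width: 0.999
[0.305 0.397 2.123]
```

```bash
python3 -m pendant '{"linear":[[0,0,1],[0,0,2],[0,0,2],[0,0,2],[0,0,2],[0,0,2],[0,0,2],[0,0,2],[0,0,2],[0,0,2]],"rotation":[[0,0,0],[0,0,0],[0,0,0],[0,0,0],[0,0,0],[0,0,0],[0,0,0],[0,0,0],[0,0,0],[0,0,0]],"grip":[0,0,0,0,0,0,0,0,0,0]}';python3 - <<'E'
from h import *
np.set_printoptions(precision=3,suppress=True)
print(delta([.3983,.2366,.27]),rotto([.9978,-.0662]))
cal=manip.calibration("wrist")
im=manip.grab_frame("wrist")[:,:,::-1];cv2.imwrite("pics/w2.png",im)
print(proj(cal,[.3983,.2366,.17]),proj(cal,[.3983,.2366,.04]))
E
```

```text
time: 6.82
tool_pos: [0.3984, 0.236, 0.2701]
tool_rot: [-0.0, 0.999, -0.033, 0.0]
contact_force: [-0.1, -1.1, -0.7]
gripper_width: 0.999
[-0.016 -0.057  0.014] [-0.009 -0.013  0.051]
[315.436 252.179] [315.481 210.276]
```

View pics/w2.png

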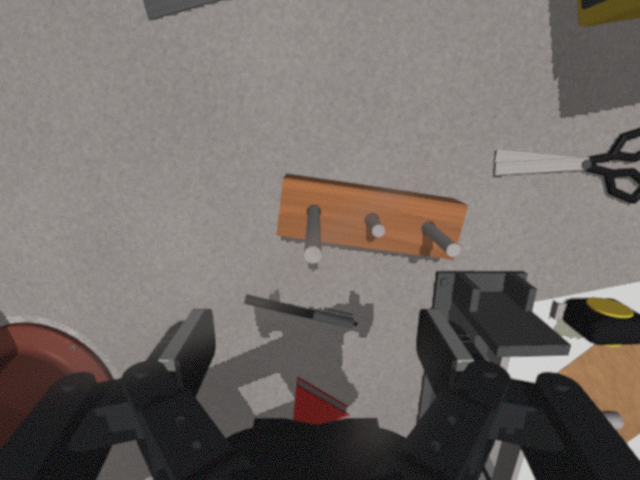

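The long pin's top is at (313,256) and its foot at about (314,212). That is about 1.5 mm in x and 2.4 mm in y off my estimate, so I'll correct, descend and grip.

```bash
python3 -c "
from h import *
cal=manip.calibration('wrist')
print(atz(cal,(313,256),.17),atz(cal,(314.3,211.5),.04))
print(delta([.3969,.2348,.153]))"
python3 -m pendant '{"linear":[[-0.15,0.15,3],[-0.15,0.15,6],[-0.15,0.15,9],[-0.15,0.15,11.7],[-0.15,0.15,11.7],[-0.15,0.15,11.7],[-0.15,0.15,11.7],[-0.15,0.15,11.7],[-0.15,0.15,11.7],[-0.15,0.15,11.7]],"rotation":[[0,0,0],[0,0,0],[0,0,0],[0,0,0],[0,0,0],[0,0,0],[0,0,0],[0,0,0],[0,0,0],[0,0,0]],"grip":[0,0,0,0,0.3,0.5,0.7,0.8,0.9,1]}'
```

```text
[0.39644187 0.23405842 0.17      ] [0.39694816 0.23544768 0.04      ]
[-0.14304531  0.13540832 11.71160499]
time: 7.7
tool_pos: [0.3977, 0.2351, 0.1548]
tool_rot: [-0.001, 0.999, -0.033, 0.001]
contact_force: [1.2, 0.2, 1.0]
gripper_width: 0.143
```

```bash
python3 -m pendant '{"linear":[[0,0,0],[0,0,-0.5],[0,0,-1.5],[0,0,-3.5],[0,0,-6],[0,0,-9],[0,0,-12],[0,0,-15],[0,0,-18],[0,0,-18]],"rotation":[[0,0,0],[0,0,0],[0,0,0],[0,0,0],[0,0,0],[0,0,0],[0,0,0],[0,0,0],[0,0,0],[0,0,0]],"grip":[1,1,1,1,1,1,1,1,1,1]}'; python3 -c "
from h import *
print(delta([.5844,.0482,.33]))"
```

```text
time: 8.53
tool_pos: [0.3987, 0.2354, 0.3412]
tool_rot: [-0.002, 0.999, -0.033, 0.006]
contact_force: [-0.2, -0.1, 0.8]
gripper_width: 0.12
[19.73553008 17.47447704  1.25646959]
```

```bash
python3 -m pendant '{"linear":[[3,2.7,0],[6,5.4,0],[9,8,0],[12,10.7,0],[15,13.3,0],[17.5,15.5,0],[19,17,0],[19.5,17.5,0],[19.7,17.5,0],[19.7,17.5,0]],"rotation":[[0,0,0],[0,0,0],[0,0,0],[0,0,0],[0,0,0],[0,0,0],[0,0,0],[0,0,0],[0,0,0],[0,0,0]],"grip":[1,1,1,1,1,1,1,1,1,1]}'; python3 -m pendant '{"linear":[[0,0,0],[0,0,0],[0,0,0],[0,0,0],[0,0,0],[0,0,0],[0,0,0],[0,0,0],[0,0,0],[0,0,0]],"rotation":[[0,0,0],[0,0,0],[0,0,0],[0,0,0],[0,0,0],[0,0,0],[0,0,0],[0,0,0],[0,0,0],[0,0,0]],"grip":[1,1,1,1,1,1,1,1,1,1]}';python3 - <<'E'
from h import *
np.set_printoptions(precision=4,suppress=True)
ims={}
tc,tr=tool();print(tc,tr.as_matrix()[:,2],delta([.5844,.0482,.33]))
m=np.zeros((600,800,3),np.uint8)
cw=manip.calibration("wrist");w=manip.grab_frame("wrist")[:,:,::-1];t=manip.grab_frame("top")[:,:,::-1];s=manip.grab_frame("scene")[:,:,::-1]
for n,i in(("w",w),("t",t),("s",s)):cv2.imwrite(f"pics/{n}3.png",i)
foot=tc+[0,0,-.143]
for n,c in(("wrist",cw),("top",manip.calibration("top")),("scene",manip.calibration("scene"))):
    print(n,"foot",proj(c,foot),"top",proj(c,tc+[0,0,.017]),"up",proj(c,[.5844,.0482,.145]))
W=cv2.resize(w[100:400,215:415],None,fx=2,fy=2);m[:600,:400]=W
S=cv2.resize(s[120:320,220:353],None,fx=3,fy=3,interpolation=cv2.INTER_CUBIC);m[:600,401:800]=S
cv2.imwrite("pics/m3.png",m)
E
```

```text
time: 9.37
tool_pos: [0.5816, 0.0475, 0.3323]
tool_rot: [-0.0, 0.999, -0.033, -0.001]
contact_force: [-0.2, -0.0, -1.1]
gripper_width: 0.123
time: 10.2
tool_pos: [0.5819, 0.0471, 0.3329]
tool_rot: [0.0, 0.999, -0.033, -0.0]
contact_force: [-0.3, -0.7, -2.1]
gripper_width: 0.125
[0.5819 0.0471 0.3329] [-0.  0. -1.] [ 0.2403 -0.1253  0.2939]
wrist foot [315.7599 234.9277] top [315.8408 362.6288] up [318.4143 219.584 ]
top foot [307.1066 229.9049] top [304.0733 224.039 ] up [307.2451 229.9695]
scene foot [316.9819 231.3548] top [316.4426 163.4506] up [316.4062 248.12  ]
```

View pics/m3.png

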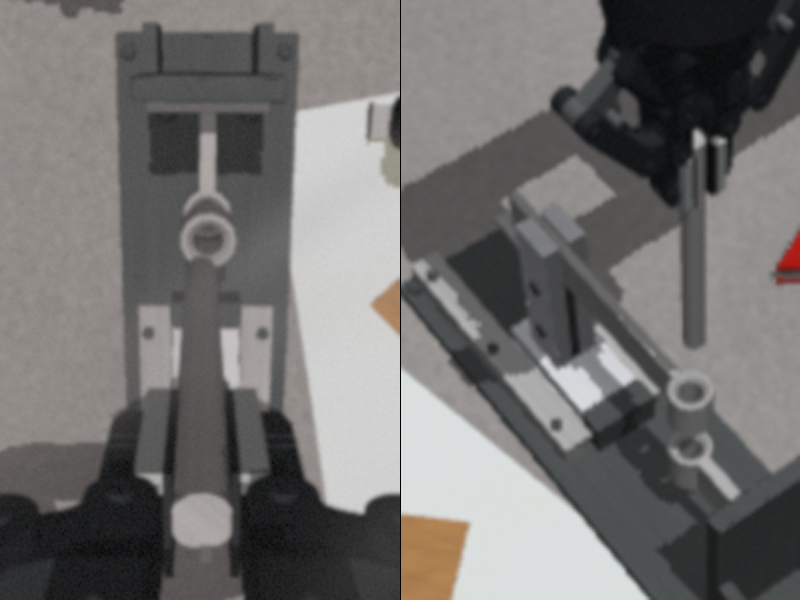

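The pin is held, and the upper barrel at wrist (319,220.5) is close to prediction. The pin may be tilted slightly about the jaw axis, so I'll enlarge it to measure that.

```bash
python3 - <<'E'
from h import *
np.set_printoptions(precision=2,suppress=True)
s=cv2.imread("pics/s3.png");w=cv2.imread("pics/w3.png")
m=np.zeros((600,800,3),np.uint8)
S=cv2.resize(s[155:275,297:342],None,fx=5,fy=5,interpolation=cv2.INTER_CUBIC);m[:600,:225]=S
W=cv2.resize(w[205:265,285:350],None,fx=8,fy=8,interpolation=cv2.INTER_CUBIC);m[:480,240:760]=W
cv2.imwrite("pics/m4.png",m)
g=cv2.cvtColor(s,6).astype(int)
for r in range(178,236,6):print(r,g[r,305:332])
c=manip.calibration("scene");tc=np.array([.5819,.0471,.3329]);
print([proj(c,tc+[0,0,h]) for h in(.017,-.02,-.06,-.1,-.143)])
E
```

```text
178 [ 15  17  16  18  18  19  22  43  68  79  90  85  67  64  85  78  53  20
  15  29  61  89  94 105 126 144 149]
184 [ 50  30  19  21  27  29  29  39  60  76  90  85  67  64  85  90  95  91
  60  71  96 124 140 143 145 148 147]
190 [ 88  91  89  87  85  85  82  77  68  70  78  82  87  88  87  90 115 143
 146 145 147 148 147 145 147 149 148]
196 [ 86  86  87  88 100 116 127 127  95  73  79  84  88  90  87  90 115 144
 147 146 146 144 145 147 148 150 149]
202 [145 146 146 147 148 147 149 135  95  72  77  83  87  89  87  90 114 145
 149 148 148 147 146 145 147 147 147]
208 [149 151 152 151 148 147 147 140 110  74  78  84  87  87  85  90 114 144
 147 148 147 147 146 146 147 147 147]
214 [150 148 147 147 150 149 147 137 108  75  78  84  86  88  86  89 114 145
 151 151 150 146 144 144 145 146 148]
220 [145 147 149 149 147 146 144 138 115  75  76  83  87  88  87  89 114 144
 149 148 146 145 144 143 142 143 145]
226 [147 146 146 146 146 145 145 143 126  77  77  83  87  87  85  89 112 141
 145 145 145 145 143 144 145 143 142]
232 [143 143 145 147 147 146 147 146 125  77  76  83  88  88  85  89 112 141
 147 148 147 146 148 147 147 144 142]
[array([316.45, 163.46]), array([316.59, 181.25]), array([316.73, 198.94]), array([316.86, 215.23]), array([316.99, 231.36])]
```

View pics/m4.png

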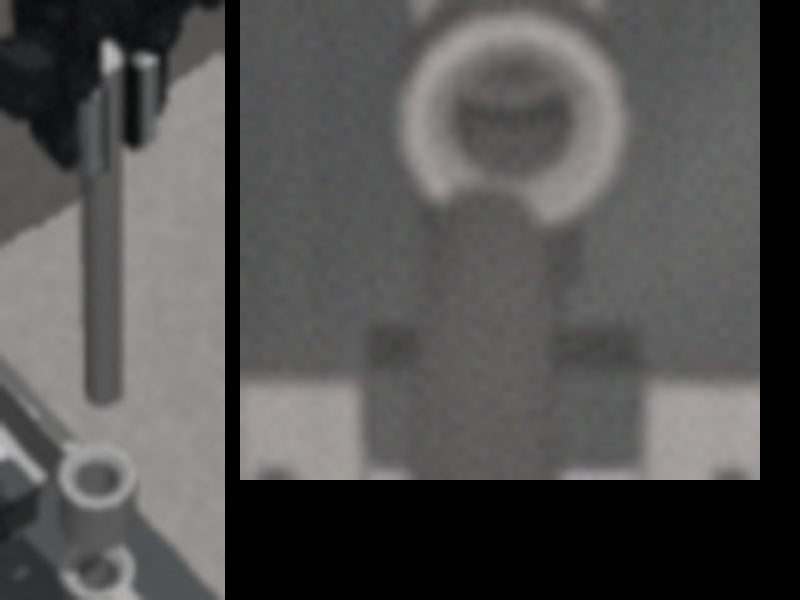

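```bash
python3 - <<'E'
from h import *
np.set_printoptions(precision=3,suppress=True)
c=manip.calibration("wrist");tc=np.array([.5819,.0471,.3329]);print(manip.state()["tool_pos"])
for z in(-.141,-.143,-.145):print(z,proj(c,tc+[0.0004,.006,z]),proj(c,tc+[0,0,z]))
print(delta([.585,.0482,.285]))
E
```

```text
[0.582 0.047 0.333]
-0.141 [315.743 228.17 ] [315.727 235.646]
-0.143 [315.743 227.492] [315.727 234.922]
-0.145 [315.743 226.824] [315.727 234.207]
[ 0.301 -0.126  4.793]
```

The pin is vertical in both views, and its foot rim at row 227.7 matches the prediction of 227.5. Next is a 3.0 mm x and 1.2 mm y correction, then into the upper mouth.

```bash
python3 -m pendant '{"linear":[[0.3,-0.12,0],[0.3,-0.12,1],[0.3,-0.12,2],[0.3,-0.12,3],[0.3,-0.12,3.8],[0.3,-0.12,4.4],[0.3,-0.12,4.9],[0.3,-0.12,5.3],[0.3,-0.12,5.5],[0.3,-0.12,5.5]],"rotation":[[0,0,0],[0,0,0],[0,0,0],[0,0,0],[0,0,0],[0,0,0],[0,0,0],[0,0,0],[0,0,0],[0,0,0]],"grip":[1,1,1,1,1,1,1,1,1,1]}'; python3 -m pendant '{"linear":[[0,0,0],[0,0,0],[0,0,0],[0,0,0],[0,0,0],[0,0,0],[0,0,0],[0,0,0],[0,0,0],[0,0,0]],"rotation":[[0,0,0],[0,0,0],[0,0,0],[0,0,0],[0,0,0],[0,0,0],[0,0,0],[0,0,0],[0,0,0],[0,0,0]],"grip":[1,1,1,1,1,1,1,1,1,1]}'
```

```text
time: 11.18
tool_pos: [0.5848, 0.0482, 0.2775]
tool_rot: [-0.0, 0.999, -0.033, -0.0]
contact_force: [0.1, 0.1, -1.9]
gripper_width: 0.12
time: 12.02
tool_pos: [0.5849, 0.0482, 0.2779]
tool_rot: [0.0, 0.999, -0.033, -0.0]
contact_force: [0.2, 0.6, -2.2]
gripper_width: 0.123
```

```bash
python3 -m pendant '{"linear":[[0,0,0.4],[0,0,0.8],[0,0,1.2],[0,0,1.6],[0,0,2],[0,0,2.5],[0,0,3],[0,0,3.5],[0,0,4],[0,0,4]],"rotation":[[0,0,0],[0,0,0],[0,0,0],[0,0,0],[0,0,0],[0,0,0],[0,0,0],[0,0,0],[0,0,0],[0,0,0]],"grip":[1,1,1,1,1,1,1,1,1,1]}'
```

```text
time: 12.85
tool_pos: [0.5843, 0.0482, 0.2363]
tool_rot: [0.0, 0.999, -0.033, -0.001]
contact_force: [0.1, -0.2, -2.0]
gripper_width: 0.121
```

Foot is at about z = 0.094 with no contact. Next is the lower mouth.

```bash
python3 -m pendant '{"linear":[[0,0,0.3],[0,0,0.6],[0,0,0.9],[0,0,1.2],[0,0,1.5],[0,0,1.8],[0,0,2.1],[0,0,2.4],[0,0,2.4],[0,0,2.4]],"rotation":[[0,0,0],[0,0,0],[0,0,0],[0,0,0],[0,0,0],[0,0,0],[0,0,0],[0,0,0],[0,0,0],[0,0,0]],"grip":[1,1,1,1,1,1,1,1,1,1]}'
```

```text
time: 13.68
tool_pos: [0.5848, 0.0482, 0.2137]
tool_rot: [-0.0, 0.999, -0.033, -0.0]
contact_force: [-0.2, 1.0, -1.4]
gripper_width: 0.117
```

```bash
python3 -m pendant '{"linear":[[0,0,0.3],[0,0,0.6],[0,0,0.9],[0,0,1.2],[0,0,1.5],[0,0,1.8],[0,0,2.1],[0,0,2.4],[0,0,2.55],[0,0,2.55]],"rotation":[[0,0,0],[0,0,0],[0,0,0],[0,0,0],[0,0,0],[0,0,0],[0,0,0],[0,0,0],[0,0,0],[0,0,0]],"grip":[1,1,1,1,1,1,1,1,1,1]}'; python3 -m pendant '{"linear":[[0,0,0],[0,0,0],[0,0,0],[0,0,0],[0,0,0],[0,0,0],[0,0,0],[0,0,0],[0,0,0],[0,0,0]],"rotation":[[0,0,0],[0,0,0],[0,0,0],[0,0,0],[0,0,0],[0,0,0],[0,0,0],[0,0,0],[0,0,0],[0,0,0]],"grip":[1,1,1,1,1,1,1,1,1,1]}';python3 - <<'E'
from h import *
np.set_printoptions(precision=3,suppress=True)
st=manip.state();print(st["tool_pos"],st["contact_force"],st["ft_torque"])
w=manip.grab_frame("wrist")[:,:,::-1];s=manip.grab_frame("scene")[:,:,::-1];c=manip.calibration("scene")
tc=st["tool_pos"];print(proj(c,tc+[0,0,-.143]),proj(c,tc+[0,0,.017]),proj(c,[.5848,.0485,.055]))
m=np.zeros((600,800,3),np.uint8)
m[:600,:400]=cv2.resize(w[100:400,215:415],None,fx=2,fy=2)
m[:600,401:797]=cv2.resize(s[160:310,255:354],None,fx=4,fy=4,interpolation=cv2.INTER_CUBIC)
cv2.imwrite("pics/m5.png",m)
E
```

```text
time: 14.52
tool_pos: [0.5847, 0.0482, 0.1878]
tool_rot: [-0.0, 0.999, -0.033, -0.0]
contact_force: [-0.7, -0.1, -2.1]
gripper_width: 0.12
time: 15.35
tool_pos: [0.5849, 0.0482, 0.1885]
tool_rot: [0.0, 0.999, -0.033, -0.0]
contact_force: [0.4, -0.3, -0.9]
gripper_width: 0.123
[0.585 0.048 0.188] [ 0.372 -0.322 -0.889] [-0.026 -0.102 -0.   ]
[316.464 278.459] [315.92  227.163] [316.619 275.856]
```

View pics/m5.png

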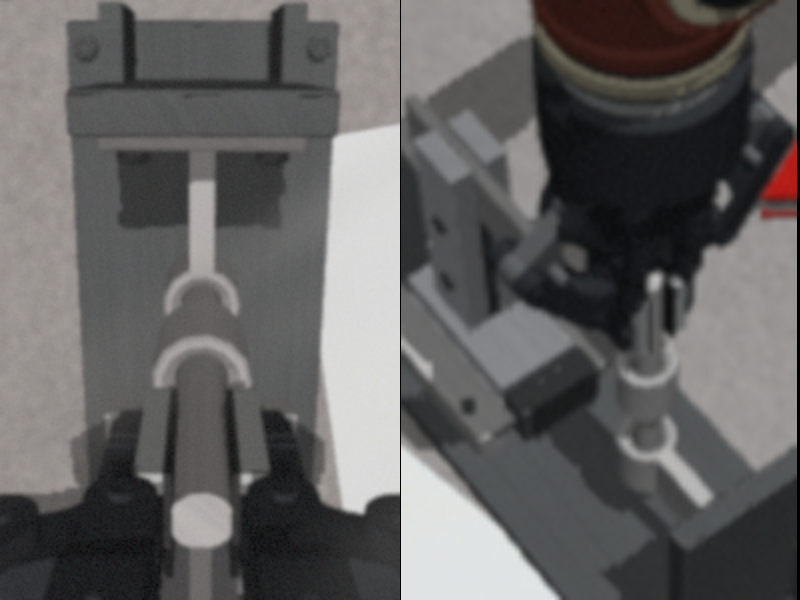

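The pin passes through both barrels. In the wrist view its top is still at (202,520) in the crop, so it hasn't slipped in the jaws, and in the scene view it enters the lower mouth at (648,435). Contact forces are about 1 N, so I'm handing in.

```bash
python3 -c "
from plant import manip
manip.job_done();s=manip.state();print(s['time'],s['tool_pos'],s['contact_force'])"
```

```text
the job is handed in; nothing more can be done
the job is handed in; nothing more can be done
```

The long pin is threaded through both barrels and still gripped, with about 9.5 mm showing below the lower barrel. I handed the job in at about 15.5 s on the robot's clock.

- **Carriage:** I pinched the clamping cheeks and slid it 32.5 mm home. It stopped moving and resisted with about 16 N, so I took that as the stop. I eased the push off before letting go, and the later views show the two barrels in line.
- **Pin:** I took the 160 mm pin from the block, and two camera views showed it hanging vertical. Both insertions went in with no more than about 2 N on the wrist, which is about what the reading showed with the pin hanging free.
- **Last checks:**
  - The pin had not slipped in the jaws.
  - The tool was square and the contact force was about 1 N.
  - I worked out the 9.5 mm from the tool height and did not see it directly.
- **Disagreements:** The gripper read about 10 mm on the 12 mm pin, though the pictures show it firmly held. The cameras differed by 1–2 mm in places, and I settled that from the wrist view.
- **Not checked:** I took no final picture of the rest of the bench. The arm never contacted the other pins or loose items.

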